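# Prise the sample case open and hang the opener up

## Robot

A 7-joint arm with a two-finger parallel gripper is mounted at the origin on the work surface; the furniture and walls round the work are solid. World frame = base frame: x ahead of the robot, y to its left, z up, the work surface at z = 0. Lengths are in m, angles in degrees, forces in N, time in s.
With the tool pointing down it reaches from about 0.35 to 0.775 m from the base axis. Payload 3.1 kg.
Tool frame: the origin (TCP) lies on the centre line of the jaws, within the pads' length; the fingertips stand 17 mm ahead of it and the grasp point (between the pads) lies 2 mm behind it (robot.tip_reach is the distance from the TCP to the fingertips, in m); z points along the fingers, y is the line along which they close (so a half turn about z gives the same grasp; the last joint's range is limited). The gripper opens to 85 mm and grips with 20 to 120 N. Pads are 22 mm wide; open, the fingers measure 114 mm over their backs; the gripper's body (76 mm by 85 mm) begins 54 mm behind the grasp point. The pads swing forward as they close: fully open they stand 13 mm farther back than shut.
Start: joints at [68.543, 17.813, 0.802, 86.603, -0.252, 75.585, -1.558], TCP at [0.18, -0.52, 0.248] pointing down, gripper open.
Joint ranges: [-154.91, 154.91], [-16.99, 109.72], [-72.82, 74.43], [7.12, 147.25], [-82.49, 262.49], [11.32, 116.49], [-174.64, 174.64]. Speed limits (degrees/s): [159.86, 159.86, 180, 180, 180, 180, 180].

## Interface

Orientations are given as [roll, pitch, yaw] about the fixed x, y, z axes, in that order (R = Rz(yaw) Ry(pitch) Rx(roll)).
In Python, from station import robot, fingers, vision, workorder, recognise gives the robot as it stands. Calls block until the motion is done:
- robot.move_to(position, orientation): joint-space move of the TCP to a pose.
- robot.line_to(position, orientation=None, velocity=0.15, f_stop=None): straight line of the TCP; orientation=None keeps the orientation; velocity is the mean speed in m/s. With f_stop (N) it stops when the force on the tool has changed by that much, and returns True; else False.
- robot.move_j(angles): joint-space move.
- fingers.gripper_to(opening, force=None): opening from 0.0 (shut) to 1.0 (fully open); force is the grip in N (None keeps the last); returns when the fingers have stopped.
- robot.pause(seconds).
- robot.inverse_kinematics(position, orientation): joint angles nearest the present ones, or None.
- vision.grab_frame(name): name is "side" or "top" or "wrist"; returns the picture (400x640x3 uint8, red, green, blue); there is no depth.
- vision.calibration(name): a dict with "mtx" (3x3 intrinsics, pixels), "extrinsics" (4x4, takes a point from world to camera coordinates); the wrist camera has in their place "T_tool_cam" (4x4, takes a point from camera to tool coordinates, whose origin is the TCP and whose axes are the flange's). Camera axes: x right, y up, looking along -z (the intrinsics and any distortion apply to the point x, -y, -z); pixel columns grow to the right and rows downward; lengths in m; the calibration is good to about 2 mm. The wrist camera is an equidistant fisheye: a pixel r from the principal point sees the ray r / f radians off the axis. A picture is of the moment at which its call begins: read the wrist's pose just before it. calibration takes no time and is no camera call.
A pose or a line that the arm cannot do raises robot.PlanningError and nothing moves.
- workorder.close_job(): hands the job in; it is judged then, once.
Trained networks look in the newest picture that a camera, given by its name, has taken for a name from the list of things; names that differ only in an ending like _2 or _b are one class to them, and where a whole thing is asked for, a point or a joint stands for the part that bears it (a point fixed in the world has none). Each returns a list of dicts, best first, with "p" (0 to 1); they miss things now and then, are a little off and sometimes report something else, mostly with a low value. They report only what shows in the picture. A call takes as long as a camera call. They do not tell look-alikes from the thing itself.
- recognise(label, camera): "rect" ([centre column, centre row, width, height] in pixels, round what is visible of it).
Readings, each from a call of its own:
- robot.current_time_s(): time.
- robot.current_joint_positions(): joint angles.
- robot.current_dq(): joint speeds.
- robot.current_joint_torque(): joint torques, N m.
- robot.current_tool_pos(): TCP position.
- robot.current_eef_rot(): TCP orientation.
- robot.current_contact_force(): force on the tool from outside, world axes, zero at the start.
- robot.current_torque(): the same for the moment, N m.
- robot.current_finger_gap(): opening from 0.0 (shut) to 1.0 (fully open).
- robot.current_gripper_force(): force on a finger pad.
Only numpy, scipy, OpenCV 4.12 (cv2) and the standard library are available. Lean on these libraries where they do the work, as an engineer would, in place of code of your own. Each camera call takes 0.05 s, during which the arm holds its last target. There are 200 camera calls.

## Task

Pick up the flat opener, slip its blade into the slot under the lip of the shut sample case and prise the lid up, then with the opener push the lid right back past upright so that it stays open, keeping the gripper itself off the case. Then hang the opener by its ring on the prong of the leaning board, ring well back towards the board, blade hanging down, and let go so that it hangs still. Leave the bottle, the pot and the tape roll where they stand.

Things in the scene. Friction and masses are not known exactly. Their poses are not given: they have to be found in the camera images.
- opener: loose flat opener lying on the table, 212 mm long, 0.12 kg: brown handle 85 x 20 x 18 mm (x from -55 to +30), steel blade 20 mm wide, 3 mm thick, to x = +115, steel ring behind. Origin at the underside of the handle, near its middle; x points along the tool to the blade tip, z up out of the flat tool. Blade and ring lie at z = 9 mm, mid height of the handle
- ring (a point): centre of the opener's ring: hole 30 mm wide, wire 7 mm thick, hole axis along the opener's z; 75 mm behind the opener's origin
- blade_tip (a point): the front end of the opener's blade, mid thickness; 115 mm ahead of the opener's origin
- case: dark wooden case fixed to the table, 120 mm deep (x), 110 wide, walls 45 high, flat hinged lid 6 mm thick. Origin: centre of its underside; x points from the slot side (front) to the hinge side, z up. A lid lip 60 mm wide overhangs the front wall by 15 mm; below it a ledge (18 mm deep, 64 wide, top at z = 33 mm) on the front wall leaves a slot 12 mm high, 15 deep
- slot (a point): middle of the slot's mouth, below the front edge of the lip (75 mm in front of the case's origin, z = 39 mm); the blade goes in along the case's x; the front wall behind the slot is 15 mm farther in
- lid_hinge (a point): middle of the lid's hinge axis (parallel to the case's y), level with the underside of the shut lid, 60 mm behind the case's origin, z = 45 mm; the lip's edge is 135 mm from it
- lid (a joint): opening angle of the case's lid in rad: 0 shut, 1.57 upright, 1.9 the stop; the hinge is stiff and the lid stays where it is left
- lid_lip (a point): middle of the front edge of the lid's lip, at its underside (moves with the lid)
- stand: fixed stand: grey board 90 mm wide, 130 long, leaning back 30 degrees, on a post with a round dark foot 100 mm across, 14 high; one steel prong, 10 mm thick, stands square out of the board 25 mm below its top edge, so it points 30 degrees above level. Origin at the centre of the foot, on the table; face and prong look to -x, the board leans back to +x
- prong_root (a point): the point on the board's face where the prong's axis starts, 215 mm above the table, 20 mm in x from the stand's origin; a flat collar 26 mm wide and 4 mm thick sits round it
- prong_tip (a point): free end of the prong, on its axis, 65 mm from prong_root
- bottle: bystander: white bottle 48 mm wide, 102 mm high; origin at the centre of its underside
- pot: bystander: black pot 85 mm wide, 58 mm high; origin at the centre of its underside
- tape: bystander: roll of tape lying flat, 104 mm wide, 25 mm high; origin at the centre of its underside
Things that resemble listed ones, but are neither listed nor needed, are in the scene too. Several things have the shape of the stand; the one meant has the colours described above.

How it is judged (in metres and radians):
On the way, in this order (a step that is already met when the one before it is completed fails the run):
1. the opener prises the lid up by more than 0.25 rad, touching it (value of joint lid above 0.25 rad and contact force between opener and case above 0.1 N), for 0.05 s.
2. the opener has pushed the lid past upright (value of joint lid above 1.57 rad and contact force between opener and case above 0.1 N), for 0.05 s.
At the end, for the whole second after the job is handed in: the lid stands open, upright or farther back (over 1.55 rad); the opener hangs on the prong with its ring's centre within 45 mm of the prong's root, blade pointing down (within 54 degrees of straight down) and clear of the table, at rest (under 0.05 m/s) (value of joint lid above 1.55 rad and distance between ring and prong_root below 0.045 m and contact force between opener and stand above 0.2 N and angle between opener's own x axis and vertical above 2.2 rad and height (world z) of blade_tip above 0.014 m and linear speed of opener below 0.05 m/s); the robot touches nothing.
It fails at once if the gripper or arm pressed on the case or its lid (over 2 N) (contact force between any of the fingers, the arm and case above 2 N).
It fails at once if the bottle was shifted or knocked over (distance of bottle from where it was at the start of the episode above 0.03 m or angle between bottle's own z axis and vertical above 0.5 rad).
It fails at once if the pot was shifted or knocked over (distance of pot from where it was at the start of the episode above 0.03 m or angle between pot's own z axis and vertical above 0.5 rad).
It fails at once if the tape roll was shifted or knocked over (distance of tape from where it was at the start of the episode above 0.03 m or angle between tape's own z axis and vertical above 0.5 rad).
It also fails if it takes over 56 s, if anything falls off the work surface, if the arm or the gripper's body presses on something with over 40 N, if the wrist force passes 120 N, or if a joint passes its speed limit or range.

## Working session

There is one attempt and no reset: what is moved stays moved. The work goes in short steps, each a Python script; the robot and the scene stay as the last script left them, time stands still between calls to the robot, and variables do not carry over. Pictures are saved under pics/ and viewed, at most 10 in all, crops included, and the job is handed in when it is done.

```bash
ls; mkdir -p pics; python3 - <<'E'
from station import robot,fingers,vision,workorder,recognise
import cv2,numpy as np
np.set_printoptions(precision=4,suppress=True)
for c in("top","side"):
    im=vision.grab_frame(c);cv2.imwrite(f"pics/{c}0.png",im[...,::-1])
    k=vision.calibration(c);print(c,k)
    for l in("opener","case","stand","bottle","pot","tape","ring","lid"):
        try: print(l,[(round(d["p"],2),np.round(d["rect"]).tolist()) for d in recognise(l,c)])
        except Exception as e: print(l,e)
print(vision.calibration("wrist"),robot.current_time_s())
E
```

```text
pics
top {'mtx': array([[515.4973,   0.    , 309.6896],
       [  0.    , 515.4973, 188.974 ],
       [  0.    ,   0.    ,   1.    ]]), 'extrinsics': array([[ 0.417 , -0.9088, -0.0143, -0.1405],
       [ 0.7846,  0.352 ,  0.5104, -0.4704],
       [-0.4588, -0.224 ,  0.8598, -1.8124],
       [ 0.    ,  0.    ,  0.    ,  1.    ]])}
opener [(0.59, [319.0, 194.0, 44.0, 14.0])]
case [(0.69, [411.0, 220.0, 40.0, 34.0])]
stand [(0.93, [249.0, 167.0, 29.0, 53.0]), (0.81, [163.0, 166.0, 41.0, 50.0])]
bottle [(0.46, [241.0, 210.0, 15.0, 19.0])]
pot [(0.53, [390.0, 278.0, 12.0, 4.0]), (0.44, [318.0, 195.0, 49.0, 15.0])]
tape [(0.69, [456.0, 242.0, 28.0, 19.0]), (0.36, [391.0, 277.0, 12.0, 4.0]), (0.3, [242.0, 211.0, 15.0, 24.0])]
ring [(0.64, [323.0, 195.0, 44.0, 8.0]), (0.57, [455.0, 240.0, 31.0, 17.0]), (0.5, [248.0, 166.0, 29.0, 52.0])]
lid [(0.85, [414.0, 216.0, 36.0, 31.0]), (0.36, [318.0, 196.0, 49.0, 21.0])]
side {'mtx': array([[514.9306,   0.    , 331.1703],
       [  0.    , 514.9306, 205.9989],
       [  0.    ,   0.    ,   1.    ]]), 'extrinsics': array([[ 0.9918, -0.1267,  0.0135, -0.4476],
       [ 0.0604,  0.5605,  0.826 , -0.2017],
       [-0.1122, -0.8184,  0.5635, -2.3337],
       [ 0.    ,  0.    ,  0.    ,  1.    ]])}
opener [(0.35, [328.0, 185.0, 20.0, 53.0])]
case [(0.94, [371.0, 286.0, 33.0, 36.0]), (0.17, [326.0, 184.0, 19.0, 50.0])]
stand [(0.86, [327.0, 185.0, 21.0, 50.0]), (0.63, [301.0, 155.0, 22.0, 49.0])]
bottle [(0.47, [301.0, 201.0, 4.0, 19.0])]
pot [(0.89, [318.0, 290.0, 23.0, 28.0])]
tape [(0.69, [364.0, 321.0, 9.0, 20.0])]
ring []
lid [(0.63, [376.0, 280.0, 30.0, 22.0])]
{'mtx': array([[309.7069,   0.    , 322.3986],
       [  0.    , 309.7069, 206.3931],
       [  0.    ,   0.    ,   1.    ]]), 'T_tool_cam': array([[ 0.0002,  0.9541,  0.2993,  0.077 ],
       [ 1.    , -0.0002, -0.    ,  0.0001],
       [ 0.    ,  0.2993, -0.9541, -0.126 ],
       [ 0.    ,  0.    ,  0.    ,  1.    ]])} 0.9
```

```bash
python3 - <<'E'
import cv2
a=cv2.imread("pics/top0.png")[120:310,120:500];b=cv2.imread("pics/side0.png")[110:350,230:470]
cv2.imwrite("pics/t1.png",cv2.resize(a,None,fx=2.1,fy=2.1,interpolation=cv2.INTER_CUBIC));cv2.imwrite("pics/s1.png",cv2.resize(b,None,fx=2.4,fy=2.4,interpolation=cv2.INTER_CUBIC))
E
```

```text
(no output)
```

View pics/t1.png

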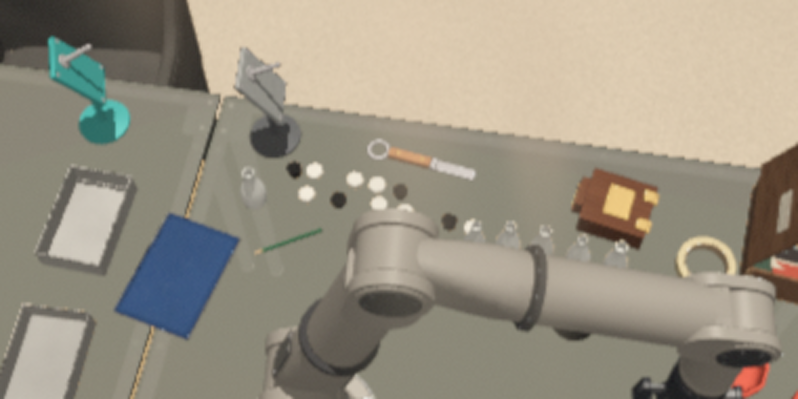

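View pics/s1.png

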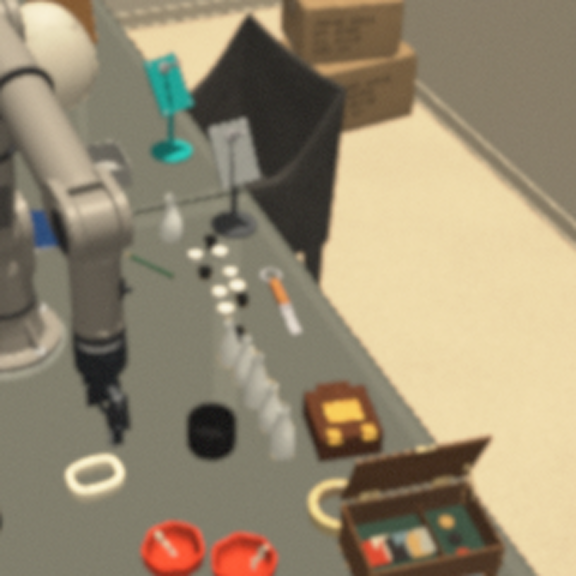

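Top: grey stand at px (245,165) is the one meant (grey board, dark foot); the teal one at (163,166) is the look-alike. The opener is at (320,195) with its ring left. The case is at (411,220), lip to the left (towards +y) and yellow hinges right. Next: coarse positions, then a closer look with the wrist camera.

```bash
cat > h.py <<'E'
from station import robot,fingers,vision,workorder,recognise
import cv2,numpy as np
from scipy.spatial.transform import Rotation as Ro
from scipy.optimize import least_squares
np.set_printoptions(precision=4,suppress=True)
F=np.diag([1,-1,-1.])
def R(rpy): return Ro.from_euler("xyz",rpy,degrees=True).as_matrix()
def rpy(M): return Ro.from_matrix(M).as_euler("xyz",degrees=True)
def proj(c,P):
    k=vision.calibration(c);p=F@(k["extrinsics"][:3,:3]@np.asarray(P)+k["extrinsics"][:3,3])
    u=k["mtx"]@p;return u[:2]/u[2]
def ray(c,uv):
    k=vision.calibration(c);E=k["extrinsics"];d=F@np.linalg.solve(k["mtx"],[*uv,1])
    return -E[:3,:3].T@E[:3,3],E[:3,:3].T@d
def wray(uv,pos,rot):
    k=vision.calibration("wrist");m=k["mtx"];q=np.array([uv[0]-m[0,2],uv[1]-m[1,2]]);r=np.hypot(*q)+1e-9;t=r/m[0,0]
    d=F@np.array([*(np.sin(t)*q/r),np.cos(t)]);T=k["T_tool_cam"];W=R(rot)
    return W@T[:3,3]+pos, W@T[:3,:3]@d
def wproj(P,pos,rot):
    k=vision.calibration("wrist");m=k["mtx"];T=k["T_tool_cam"]
    q=R(rot).T@(np.asarray(P)-pos);c=F@(T[:3,:3].T@(q-T[:3,3]))
    t=np.arctan2(np.hypot(c[0],c[1]),c[2]);f=np.arctan2(c[1],c[0])
    return np.array([m[0,2]+m[0,0]*t*np.cos(f),m[1,2]+m[0,0]*t*np.sin(f)])
def hit(r,z): o,d=r;return o+d*(z-o[2])/d[2]
def tri(*rs):
    A=sum(np.eye(3)-np.outer(d,d)/(d@d) for o,d in rs);b=sum((np.eye(3)-np.outer(d,d)/(d@d))@o for o,d in rs)
    return np.linalg.solve(A,b)
def tool(down_yaw): return [180,0,down_yaw]
E
python3 - <<'E'
from h import *
c=lambda x,y:(x/2.1+120,y/2.1+120)
s=lambda x,y:(x/2.4+230,y/2.4+110)
for n,p,q,z in [("ring",(378,149),(270,273),.009),("tip",(474,174),(296,331),.009),("foot",(276,137),(235,224),.014),("lip",(580,194),(342,388),.048),
  ("hingeL",(650,196),(370,425),.05),("hingeR",(640,228),(330,433),.05),("tape",(706,258),(330,505),.0),("bottle",(253,200),(173,240),0),("tealfoot",(103,121),(172,151),.01),("clear1",(618,265),(283,455),0),("pot",(570,330),(212,450),0)]:
    print(n,hit(ray("top",c(*p)),z),hit(ray("side",s(*q)),z))
print("prongtip",tri(ray("top",c(279,67)),ray("side",s(236,138))),"boardtop",tri(ray("top",c(241,50)),ray("side",s(211,124))),tri(ray("top",c(283,83)),ray("side",s(247,119))))
print(robot.current_tool_pos(),robot.current_eef_rot())
for y in (-90,-0.1,90): 
  print(robot.inverse_kinematics([.6,.1,.35],[180,0,y]))
E
```

```text
ring [0.5256 0.1293 0.009 ] [0.524  0.1364 0.009 ]
tip [ 0.5503 -0.0594  0.009 ] [ 0.5462 -0.0531  0.009 ]
foot [0.4668 0.3187 0.014 ] [0.4742 0.3124 0.014 ]
lip [ 0.57   -0.2584  0.048 ] [ 0.5912 -0.2652  0.048 ]
hingeL [ 0.6171 -0.3757  0.05  ] [ 0.6196 -0.3642  0.05  ]
hingeR [ 0.5478 -0.3795  0.05  ] [ 0.5492 -0.3755  0.05  ]
tape [ 0.5663 -0.5073  0.    ] [ 0.5308 -0.4879  0.    ]
bottle [0.3336 0.2987 0.    ] [0.3395 0.2871 0.    ]
tealfoot [0.3624 0.6464 0.01  ] [0.3656 0.637  0.01  ]
clear1 [ 0.4879 -0.367   0.    ] [ 0.4727 -0.3675  0.    ]
pot [ 0.3355 -0.3308  0.    ] [ 0.355  -0.3422  0.    ]
prongtip [0.4763 0.2899 0.2427] boardtop [0.4481 0.3495 0.2592] [0.4684 0.268  0.2759]
[ 0.1797 -0.5198  0.2484] [179.9928   0.0006  19.0748]
[ 21.3038  34.459  -61.8023  62.671   30.2451  98.1072 149.0381]
[  15.3538   29.8421  -46.9046   62.9371   21.4019   95.2723 -115.5164]
[ 17.2055  30.9821 -51.0868  62.8525  23.7473  95.9382 -26.9106]
```

```bash
python3 - <<'E'
from h import *
ik=lambda p,o: robot.inverse_kinematics(p,o)
out=np.array([.2,-.98,0]);out/=np.linalg.norm(out)
up=np.array([0,0,1.])
for s in(1,-1):
    print("tool x = %+d opener x"%s)
    yaw=-85 if s>0 else 95
    for p in([.54,.02,.02],[.575,-.14,.04],[.575,-.25,.16],[.56,-.2,.35],[.53,.1,.3]): print(p,ik(p,[180,0,yaw]))
    for t in(0,15,30,45):
        t=np.radians(t); z=-(out*np.cos(t)+up*np.sin(t)); x=s*(out*np.sin(t)-up*np.cos(t)); y=np.cross(z,x)
        M=np.stack([x,y,z],1)
        pos=np.array([.47,.30,.225])+ (x*s)*.087+out*.02
        print(np.degrees(t),rpy(M),pos,ik(pos,rpy(M)),ik(pos-z*.1,rpy(M)))
E
```

```text
tool x = +1 opener x
[0.54, 0.02, 0.02] [ -46.6762   47.432    64.2953  105.1984  -49.3855   60.9479 -137.5899]
[0.575, -0.14, 0.04] [  12.3215   33.5212   -0.4095   94.3022    0.2863   52.1776 -163.1954]
[0.575, -0.25, 0.16] [  20.047    30.0345    2.8729   81.2564   -1.5424   68.7474 -151.9061]
[0.56, -0.2, 0.35] [  20.9893   22.0388   -4.6183   66.7038    1.7318   91.3215 -158.2529]
[0.53, 0.1, 0.3] [ 29.4141  25.8325 -61.6724  81.0806  22.6045  86.2896 153.7888]
0.0 [-101.5346   90.        0.    ] [0.474  0.2804 0.138 ] [   0.099    54.7397    6.0276  102.9446  -77.715   100.1473 -110.7174] [  -1.298    58.9418   21.8763   97.0273  -76.7888  115.4508 -109.3205]
14.999999999999998 [-180.       75.      -78.4654] [0.4785 0.2583 0.141 ] [  12.7138   44.9776   -9.6092  103.6991  -63.6445   80.8496 -122.5931] [  15.1185   44.5457   -0.6113   97.562   -59.974    93.023  -123.6691]
29.999999999999996 [180.      60.     -78.4654] [0.4827 0.2378 0.1497] [  13.2551   35.5526  -12.1476  103.5564  -53.8127   72.4695 -134.1338] [  16.3109   33.4897   -5.2185   97.0006  -50.4481   85.0432 -135
[... 858 characters left out ...]
80.     -75.     101.5346] [0.4785 0.2583 0.141 ] [ 38.1681  55.9736 -46.9385 102.6824 -40.5922  61.3525  40.528 ] [ 42.487   53.0573 -41.6585  96.3837 -38.4021  74.5512  39.4282]
29.999999999999996 [-180.      -60.      101.5346] [0.4827 0.2378 0.1497] [ 36.1508  44.0739 -45.4092 102.6523 -34.516   59.7063  30.6865] [ 44.3331  42.7784 -47.4275  95.8387 -29.4418  71.501   27.0201]
45.0 [180.     -45.     101.5346] [0.4863 0.2201 0.1635] [ 32.4181  33.9353 -44.2447 101.3113 -25.6927  59.4458  18.7189] [ 42.0019  32.374  -49.5063  93.7695 -21.6323  71.8026  15.6888]<sys>:0: UserWarning: Gimbal lock detected. Setting third angle to zero since it is not possible to uniquely determine all angles.
```

```bash
python3 - <<'E'
from h import *
import json
V=[("c",[.56,-.25,.33],[180,0,95]),("o",[.53,.03,.28],[180,0,95]),("s",[.49,.15,.36],[180,20,95])]
D={}
for n,p,o in V:
    robot.move_to(p,o); robot.pause(.2)
    P,O=robot.current_tool_pos(),robot.current_eef_rot();D[n]=(list(map(float,P)),list(map(float,O)))
    im=vision.grab_frame("wrist");cv2.imwrite(f"pics/w_{n}.png",im[...,::-1])
    print(n,P,O,robot.current_time_s())
    for l in {"c":["case","lid","bottle"],"o":["opener","ring"],"s":["stand","prong_tip","bottle"]}[n]:
        try:print(l,[(round(d["p"],2),np.round(d["rect"],1).tolist()) for d in recognise(l,"wrist")])
        except Exception as e:print(l,e)
json.dump(D,open("poses.json","w"))
a=cv2.imread("pics/w_c.png");b=cv2.imread("pics/w_o.png")
E
```

```text
c [ 0.5593 -0.2513  0.3298] [-179.9644    0.0246   94.859 ] 2.875
case [(0.85, [331.9, 214.9, 81.5, 101.2])]
lid [(0.64, [334.5, 218.2, 78.7, 92.4]), (0.39, [333.9, 215.1, 79.9, 104.0])]
bottle []
o [0.5306 0.028  0.28  ] [179.9873   0.0208  94.7986] 4.375
opener [(0.66, [324.3, 157.2, 32.4, 157.9])]
ring [(0.88, [324.1, 157.7, 39.2, 158.7])]
s [0.4906 0.1476 0.3594] [-179.9385   20.0706   94.7623] 5.375
stand []
prong_tip [(0.71, [343.6, 294.4, 51.5, 46.4])]
bottle []
```

View pics/w_c.png

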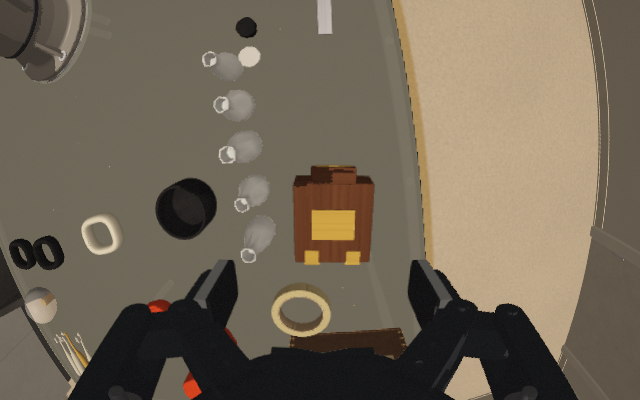

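View pics/w_o.png

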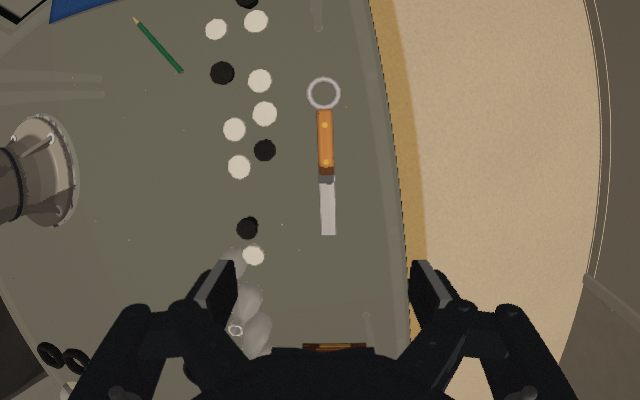

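View pics/w_s.png

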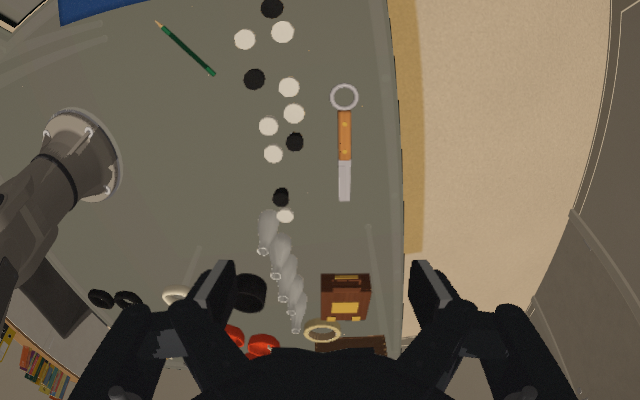

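```bash
python3 - <<'E'
from h import *
import json
D=json.load(open("poses.json"))
robot.move_to([.49,.12,.36],[180,-22,95]); robot.pause(.2)
P,O=robot.current_tool_pos(),robot.current_eef_rot();D["s"]=(list(map(float,P)),list(map(float,O)))
im=vision.grab_frame("wrist");cv2.imwrite("pics/w_s2.png",im[...,::-1])
print(P,O,robot.current_time_s())
for l in("stand","bottle","opener"):print(l,[(round(d["p"],2),np.round(d["rect"],1).tolist()) for d in recognise(l,"wrist")])
json.dump(D,open("poses.json","w"))
a=cv2.imread("pics/w_c.png")[150:280,270:390]; b=cv2.imread("pics/w_s2.png")
r=[d["rect"] for d in recognise("stand","wrist")]
x,y=(int(r[0][0]),int(r[0][1])) if r else (320,120)
x0,y0=max(0,x-80),max(0,y-75)
b=b[y0:y0+150,x0:x0+150];print(x0,y0)
a=cv2.resize(a,None,fx=3,fy=3,interpolation=cv2.INTER_CUBIC);b=cv2.resize(b,None,fx=2.9,fy=2.9,interpolation=cv2.INTER_CUBIC)
h=max(a.shape[0],b.shape[0]);c=np.zeros((h,a.shape[1]+b.shape[1],3),np.uint8);c[:a.shape[0],:a.shape[1]]=a;c[:b.shape[0],a.shape[1]:]=b;print(c.shape)
cv2.imwrite("pics/cmp.png",c)
E
```

```text
[0.4891 0.123  0.3602] [-179.9981  -22.0026   95.3641] 6.5
stand [(0.77, [319.4, 83.2, 88.9, 142.7]), (0.59, [285.0, 0.4, 23.2, 0.8])]
bottle [(0.97, [239.0, 128.0, 35.2, 37.9])]
opener [(0.64, [346.4, 291.6, 23.4, 117.5])]
239 8
(435, 795, 3)
```

View pics/cmp.png

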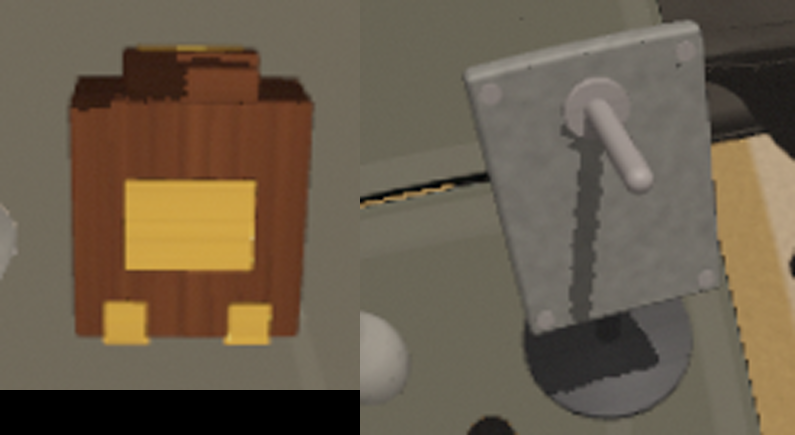

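```bash
cat >> h.py <<'E'
def fit(name,M,uv,x0):
    import json
    P,O=json.load(open("poses.json"))[name];P=np.array(P)
    f=lambda q:np.concatenate([wproj(R([0,0,q[2]])@m+[q[0],q[1],0],P,O)-u for m,u in zip(M,uv)])
    s=least_squares(f,x0,x_scale=[.01,.01,5]);return s.x,f(s.x).reshape(-1,2)
E
python3 - <<'E'
from h import *
import json
D=json.load(open("poses.json"))
cc=lambda x,y:np.array([x/3+270,y/3+150])
M=np.array([[-60,55,51],[-60,-55,51],[60,55,51],[60,-55,51],[-75,-30,51],[-75,-30,51]])/1000.
# image left = -? try both handedness
uv=[cc(311,104),cc(71,107),cc(300,335),cc(77,335),cc(124,68),cc(124,68)]
q,r=fit("c",M,uv,[.57,-.32,-90]);print("case",q,"\n",r)
ss=lambda x,y:np.array([(x-360)/2.9+239,y/2.9+8])
c3,s3=np.cos(np.pi/6),.5
root=np.array([.020,0,.215]);upb=np.array([s3,0,c3]);pr=np.array([-c3,0,s3])
M=[root+pr*.063,root+pr*.004,*[root+upb*a+np.array([0,b,0]) for a,b in((.025,.045),(.025,-.045),(-.105,.045),(-.105,-.045))]]
uv=[ss(641,180),ss(597,105),ss(466,75),ss(700,24),ss(532,333),ss(719,290)]
q,r=fit("s",np.array(M),uv,[.47,.315,100]);print("stand",q,"\n",r)
Rz=R([0,0,q[2]]);print("tip",Rz@M[0]+[q[0],q[1],0],"root",Rz@root+[q[0],q[1],0])
# opener by segmentation in w_o
P,O=D["o"];P=np.array(P)
im=cv2.imread("pics/w_o.png")
g=cv2.cvtColor(im,cv2.COLOR_BGR2HSV)
m=np.zeros(g.shape[:2],bool);m[70:245,300:345]=True
h=m&(g[...,1]>140)&(g[...,0]<20)
l=m&(g[...,1]<40)&(g[...,2]>140)
ys,xs=np.nonzero(h);print("handle",xs.min(),xs.max(),ys.min(),ys.max())
ring=l.copy();ring[115:]=0;ys,xs=np.nonzero(ring);print("ring",xs.min(),xs.max(),ys.min(),ys.max())
rc=np.array([(xs.min()+xs.max())/2,(ys.min()+ys.max())/2])
bl=l.copy();bl[:180]=0;ys,xs=np.nonzero(bl);e=ys>=ys.max()-3;print("blade",xs.min(),xs.max(),ys.min(),ys.max())
tp=np.array([xs[e].mean(),ys.max()])
a=hit(wray(rc,P,O),.009);b=hit(wray(tp,P,O),.0105);print("ring",a,"tip",b,np.linalg.norm(a-b)," expect .19; yaw",np.degrees(np.arctan2(*(b-a)[[1,0]])))
print("ring side/top chk",proj("top",a),proj("side",a))
E
```

```text
case [  0.5818  -0.3282 -84.9389] 
 [[ 0.6658 -0.9043]
 [-0.7674 -1.7994]
 [ 0.069   1.2588]
 [ 0.1002  1.7618]
 [-0.0177  0.1291]
 [-0.0177  0.1291]]
stand [  0.473    0.3283 110.9879] 
 [[-0.635  -0.1064]
 [ 0.0661  0.862 ]
 [-0.8094 -0.2364]
 [ 1.1357 -0.3124]
 [-0.4848  0.6626]
 [ 0.9867 -1.1002]]
tip [0.4854 0.296  0.2465] root [0.4658 0.347  0.215 ]
handle 317 333 109 174
ring 307 339 77 108
blade 319 335 180 234
ring [0.5234 0.1297 0.009 ] tip [ 0.5469 -0.0583  0.0105] 0.18951166699818434  expect .19; yaw -82.86795425182635
ring side/top chk [299.6784 191.3406] [342.5735 224.5704]
```

```bash
cat >> h.py <<'E'
case=np.array([.5818,-.3282,0]);cyaw=-84.94
stand=np.array([.473,.3283,0]);syaw=110.99
op_ring=np.array([.5234,.1297]);oyaw=-82.87;GX=.012;ZG=.020
def u(a): a=np.radians(a);return np.array([np.cos(a),np.sin(a),0])
hinge=case+u(cyaw)*.060+[0,0,.045]
def tcp_for_tip(tip): return tip-u(cyaw)*(.115-GX)+[0,0,ZG-.009]
crpy=[180,0,cyaw+180]
E
python3 - <<'E'
from h import *
g=np.array([*op_ring,0])+u(oyaw)*(.075+GX);o=[180,0,oyaw+180]
fingers.gripper_to(.5,100)
robot.move_to(g+[0,0,.10],o)
robot.line_to(g+[0,0,ZG],o,.12)
print(robot.current_tool_pos(),g,robot.current_eef_rot())
fingers.gripper_to(0.,110)
print("gap",robot.current_finger_gap(),robot.current_gripper_force(),robot.current_tool_pos(),robot.current_time_s())
robot.line_to(g+[0,0,.09],o,.15)
slot=case-u(cyaw)*.075+[0,0,.039]
robot.move_to(tcp_for_tip(slot-u(cyaw)*.03+[0,0,.03]),crpy)
robot.line_to(tcp_for_tip(slot-u(cyaw)*.03),crpy,.1)
print("gap",robot.current_finger_gap(),robot.current_contact_force(),robot.current_tool_pos(),tcp_for_tip(slot-u(cyaw)*.03),robot.current_time_s())
cv2.imwrite("pics/pre.png",vision.grab_frame("wrist")[...,::-1]);cv2.imwrite("pics/pres.png",vision.grab_frame("side")[...,::-1])
a=cv2.imread("pics/pre.png")
b=cv2.resize(cv2.imread("pics/pres.png")[220:340,300:420],(400,400),interpolation=cv2.INTER_CUBIC)
cv2.imwrite("pics/pre2.png",np.hstack([a[:,120:520],b]))
E
```

```text
[0.5351 0.0436 0.0208] [0.5342 0.0434 0.    ] [179.8971  -0.0031  97.1254]
gap 0.19964649874248286 108.46252083778381 [0.5352 0.0435 0.0215] 9.425
gap 0.20020999819274063 [-0.3073  0.4624 -1.5605] [ 0.5632 -0.1196  0.0496] [ 0.5635 -0.121   0.05  ] 11.2
```

View pics/pre2.png

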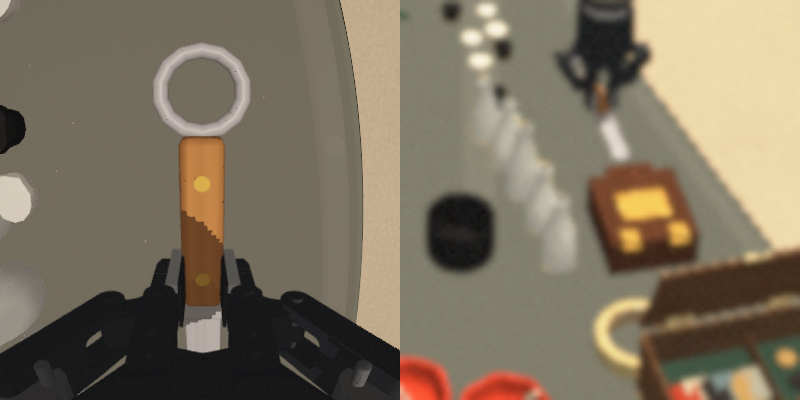

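```bash
python3 - <<'E'
from h import *
P=np.array(robot.current_tool_pos());O=robot.current_eef_rot();W=R(O)
print("ring pred px",wproj(P+W@np.array([.087,0,.0122]),P,O),"obs ~(322,90)")
slot=case-u(cyaw)*.075+[0,0,.039]
hitf=robot.line_to(tcp_for_tip(slot+u(cyaw)*.011),crpy,.06,f_stop=8)
print("insert stop",hitf,robot.current_tool_pos(),robot.current_contact_force(),tcp_for_tip(slot+u(cyaw)*.011))
if not hitf:
    for th in np.r_[.0,.1,.2,.35,.5]:
        r=.124-.014*np.clip((th-.1)/1.6,0,1)
        t=hinge+u(cyaw)*(-r*np.cos(th))+[0,0,r*np.sin(th)]
        robot.line_to(tcp_for_tip(t),crpy,.06)
        print(th,robot.current_contact_force(),robot.current_tool_pos()-tcp_for_tip(t))
    print(robot.current_finger_gap(),robot.current_time_s())
    a=vision.grab_frame("side")[220:340,300:420,::-1];b=vision.grab_frame("wrist")[...,::-1][:,120:520]
    cv2.imwrite("pics/l1.png",np.hstack([b,cv2.resize(a,(400,400),interpolation=cv2.INTER_CUBIC)]))
E
```

```text
ring pred px [321.2699  88.9129] obs ~(322,90)
insert stop False [ 0.5671 -0.1616  0.0499] [-0.0315  0.8289 -1.3128] [ 0.5671 -0.1619  0.05  ]
0.0 [-0.7472 -0.4005 -1.4932] [0.0007 0.0004 0.0008]
0.1 [ 0.1264 -0.1736 -0.7848] [ 0.0004 -0.0001  0.0006]
0.2 [ 0.3032  0.7532 -1.3566] [ 0.0004 -0.0003  0.0006]
0.35 [ 0.0533  0.0056 -1.0517] [ 0.0005 -0.0009  0.0007]
0.5 [ 0.0828 -0.9135 -1.0796] [ 0.0004 -0.001   0.0006]
0.19919853509309712 14.0083
```

View pics/l1.png

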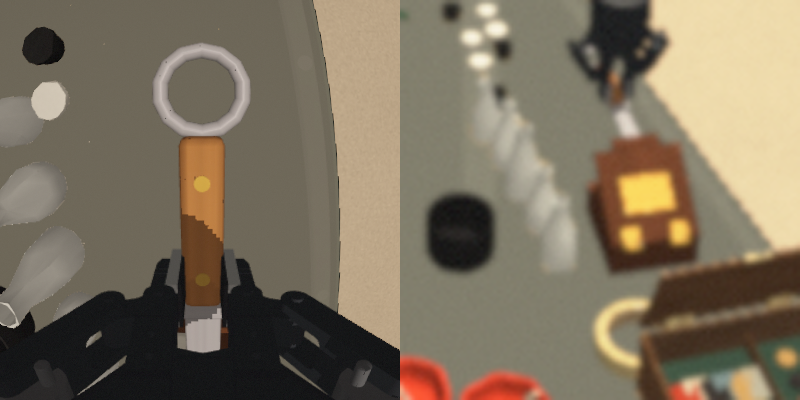

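The lid is following the blade: the lip is raised in the right half, and the opener hasn't shifted in the grip (ring at (202,90) as before). I'll carry on round the arc.

```bash
python3 - <<'E'
from h import *
for th in np.r_[.65:1.6:.15,1.65,1.78]:
    r=.124-.014*np.clip((th-.1)/1.6,0,1)
    t=hinge+u(cyaw)*(-r*np.cos(th))+[0,0,r*np.sin(th)]
    robot.line_to(tcp_for_tip(t),crpy,.08)
    print(round(th,2),robot.current_contact_force(),robot.current_tool_pos()-tcp_for_tip(t))
robot.pause(.15);print(robot.current_finger_gap(),robot.current_time_s())
a=vision.grab_frame("side")[220:340,300:420,::-1];b=vision.grab_frame("top")[160:280,350:470,::-1]
cv2.imwrite("pics/l2.png",cv2.resize(np.hstack([b,a]),(800,400),interpolation=cv2.INTER_CUBIC))
E
```

```text
0.65 [-0.7209  0.1083 -0.6953] [ 0.0005 -0.0013  0.0008]
0.8 [ 0.2895 -0.9568 -0.8349] [ 0.0004 -0.0014  0.0006]
0.95 [0.8097 0.7515 0.0253] [ 0.0003 -0.0015  0.0005]
1.1 [ 0.0894  0.5529 -1.3148] [ 0.0001 -0.0016  0.0003]
1.25 [-0.7531  0.2267 -1.1743] [-0.     -0.0015  0.0002]
1.4 [-0.1741  0.071  -1.263 ] [-0.0002 -0.0015 -0.    ]
1.55 [-0.0554  1.049  -0.705 ] [-0.0003 -0.0015 -0.0002]
1.65 [ 0.4751 -0.8932 -1.7014] [-0.0003 -0.0012 -0.0003]
1.78 [-0.1513  0.1961 -1.1442] [-0.0004 -0.0015 -0.0004]
0.19761687409844855 17.45
```

View pics/l2.png

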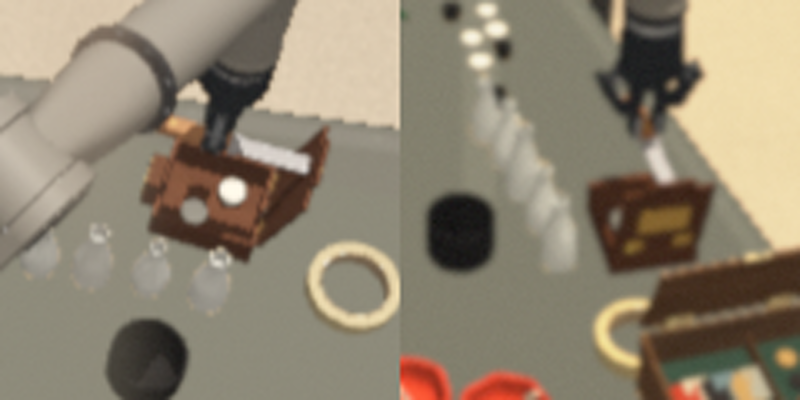

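The lid is clearly past upright: in the left crop it leans back at (300,190). Next I back off and bring the ring onto the prong.

```bash
cat >> h.py <<'E'
out=-u(syaw);UP=np.array([0,0,1.]);c3=np.cos(np.pi/6)
root=stand+u(syaw)*.020+UP*.215
pd=out*c3+UP*.5;xo=out*.5-UP*c3
Mh=np.stack([-xo,np.cross(-pd,-xo),-pd],1);hrpy=rpy(Mh)
def hang(d,low): return root+pd*d+xo*(low+.075+GX)+pd*.0115
E
python3 - <<'E'
from h import *
print(hrpy,hang(.11,.003),hang(.018,.003),hang(.018,.003)-root)
for d in(.16,.11,.018):print(robot.inverse_kinematics(hang(d,.003),hrpy))
p=np.array(robot.current_tool_pos())
robot.line_to(p-u(cyaw)*.08+[0,0,.04],crpy,.15)
robot.move_to([.55,.0,.30],[180,-20,100])
robot.move_to(hang(.13,.003),hrpy)
robot.line_to(hang(.085,.003),hrpy,.1)
robot.pause(.2)
P=np.array(robot.current_tool_pos());O=robot.current_eef_rot()
print("err",P-hang(.085,.003),robot.current_time_s())
W=R(O);im=vision.grab_frame("wrist");cv2.imwrite("pics/h0.png",im[...,::-1])
print("px ring",wproj(P+W@np.array([.087,0,.0115]),P,O),"tip",wproj(root+pd*.065,P,O),"root",wproj(root,P,O))
E
```

```text
[180.   -60.   110.99] [0.5196 0.2067 0.1978] [0.4911 0.2811 0.1518] [ 0.0253 -0.0659 -0.0632]
[ 34.1068  46.5181 -42.9846  81.585  -26.839   83.2631  25.1659]
[ 32.6472  46.9081 -44.4704  86.5066 -27.1551  76.8263  25.6169]
[ 29.1554  49.3819 -47.6166  93.6388 -27.1934  64.7885  25.635 ]
err [ 0.0009 -0.0008  0.0002] 20.9333
px ring [321.3653  89.2828] tip [320.2117  85.6662] root [320.6916  93.2845]
```

```bash
python3 - <<'E'
from h import *
s=robot.line_to(hang(.019,.003),hrpy,.06,f_stop=6)
print("stop",s,robot.current_contact_force(),robot.current_tool_pos()-hang(.019,.003),robot.current_time_s())
w=vision.grab_frame("wrist")[...,::-1];a=vision.grab_frame("top")[130:220,200:290,::-1];b=vision.grab_frame("side")[140:230,290:380,::-1]
h0=cv2.imread("pics/h0.png")
f=lambda i:cv2.resize(i,(300,300),interpolation=cv2.INTER_CUBIC)
cv2.imwrite("pics/h1.png",np.vstack([np.hstack([f(h0[20:150,255:385]),f(w[20:150,255:385])]),np.hstack([f(a),f(b)])]))
E
```

```text
stop False [ 0.1722  0.2267 -2.2734] [ 0.0006 -0.0004  0.    ] 22.2333
```

View pics/h1.png

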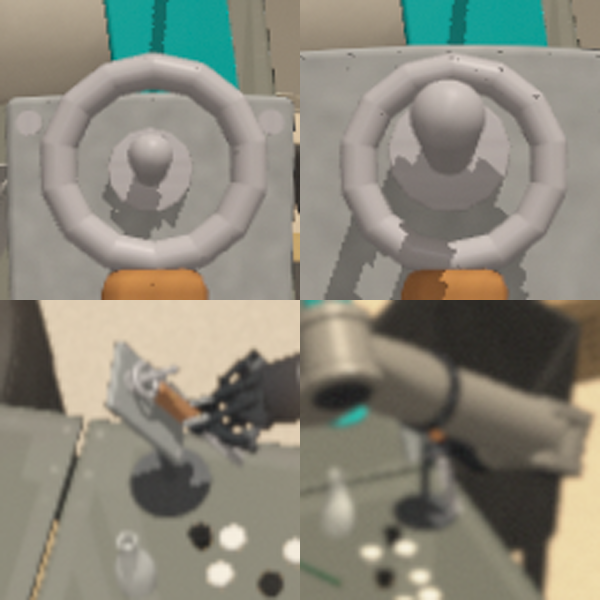

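Prong tip is inside the ring, centred; board behind. Lower, release, back off.

```bash
python3 - <<'E'
from h import *
s=robot.line_to(hang(.019,.0115),hrpy,.03,f_stop=4)
print("stop",s,robot.current_contact_force(),robot.current_tool_pos()-hang(.019,.003))
P=np.array(robot.current_tool_pos())
fingers.gripper_to(.55,20);robot.pause(.3)
print("gap",robot.current_finger_gap())
robot.line_to(P+pd*.13,None,.12)
robot.pause(1)
P=np.array(robot.current_tool_pos());O=robot.current_eef_rot()
for c in("wrist","top","side"):
    im=vision.grab_frame(c);cv2.imwrite(f"pics/f_{c}.png",im[...,::-1])
    print(c,[(round(d["p"],2),np.round(d["rect"],1).tolist()) for d in recognise("opener",c)])
    pts=dict(ring=root+pd*.019+xo*.01,tip=root+pd*.019+xo*.2,vtip=root+pd*.019+xo*.01-UP*.19)
    for k,v in pts.items():print(k,wproj(v,P,O) if c=="wrist" else proj(c,v))
    if c!="wrist":print("case",[(round(d["p"],2),np.round(d["rect"],1).tolist()) for d in recognise("lid",c)])
d=np.abs(cv2.imread("pics/f_wrist.png").astype(int)-(robot.pause(.5),vision.grab_frame("wrist")[...,::-1])[1]).max()
print("motion diff",d,robot.current_time_s())
E
```

```text
stop True [0.6707 0.428  1.5373] [ 0.001  -0.0028 -0.006 ]
gap 0.5480251576527146
wrist [(0.74, [323.1, 182.8, 50.4, 209.4])]
ring [322.0985 100.8357]
tip [322.2547 296.1428]
vtip [322.3527 237.3913]
top [(0.44, [254.2, 164.2, 28.9, 29.7]), (0.25, [241.2, 209.1, 14.2, 22.0])]
ring [244.2837 155.008 ]
tip [273.0269 179.4826]
vtip [250.0913 181.7   ]
case []
side [(0.49, [332.5, 192.3, 9.4, 18.8])]
ring [327.8231 167.6876]
tip [336.4693 205.0175]
vtip [327.4596 199.8537]
case [(0.69, [383.0, 283.2, 28.3, 22.6]), (0.29, [374.4, 288.9, 33.7, 30.0])]
motion diff 69 26.575
```

```bash
python3 - <<'E'
from h import *
P=np.array(robot.current_tool_pos());O=robot.current_eef_rot()
a=vision.grab_frame("wrist").astype(int);robot.pause(.3);b=vision.grab_frame("wrist").astype(int)
d=np.abs(a-b).max(2)>30;ys,xs=np.nonzero(d);print("moving px",d.sum(),list(zip(xs,ys))[:8])
g=cv2.cvtColor(b.astype(np.uint8),cv2.COLOR_RGB2GRAY)[50:150,260:390];g=cv2.resize(g,None,fx=4,fy=4,interpolation=cv2.INTER_CUBIC)
c=cv2.HoughCircles(g,cv2.HOUGH_GRADIENT,1,40,param1=80,param2=35,minRadius=40,maxRadius=130)
print([] if c is None else [(x/4+260,y/4+50,r/4) for x,y,r in c[0][:5]])
yv=Mh[:,1]
for dd in(.008,.019,.03,.045):
    C=root+pd*dd+xo*.01;print(dd,wproj(C,P,O),"r_in",np.linalg.norm(wproj(C+yv*.015,P,O)-wproj(C,P,O)),"r_out",np.linalg.norm(wproj(C+yv*.022,P,O)-wproj(C,P,O)))
hsv=cv2.cvtColor(b.astype(np.uint8),cv2.COLOR_RGB2HSV);m=(hsv[...,1]>140)&(hsv[...,0]<20);m[:, :290]=0;m[:,360:]=0;m[260:]=0
ys,xs=np.nonzero(m);print("handle",xs.min(),xs.max(),ys.min(),ys.max())
for tilt in(0,15,30):
    t=np.radians(tilt);x=out*np.sin(t)-UP*np.cos(t);C=root+pd*.019+xo*.01
    print(tilt,[wproj(C+x*k,P,O)[1].round(1) for k in(.02,.105,.19)])
E
```

```text
moving px 50 [(np.int64(31), np.int64(249)), (np.int64(32), np.int64(249)), (np.int64(32), np.int64(250)), (np.int64(34), np.int64(251)), (np.int64(36), np.int64(251)), (np.int64(34), np.int64(252)), (np.int64(35), np.int64(253)), (np.int64(42), np.int64(265))]
[]
0.008 [322.1116 101.2985] r_in 17.012401553319933 r_out 24.925127517920515
0.019 [322.0855 100.8413] r_in 17.714128142194703 r_out 25.95094057149967
0.03 [322.0571 100.3448] r_in 18.476144015564707 r_out 27.064574009794164
0.045 [322.0142  99.595 ] r_in 19.62730454149179 r_out 28.7462682543701
handle 307 343 0 216
0 [np.float64(120.6), np.float64(189.3), np.float64(237.4)]
15 [np.float64(123.0), np.float64(205.8), np.float64(267.9)]
30 [np.float64(124.0), np.float64(218.3), np.float64(296.2)]
```

The opener is still: the only changing pixels are at the image edge. Its ring width of about 50 px puts it roughly 1–2 cm from the board, and the blade hangs along the board, about 30° from vertical. Handing in.

```bash
python3 -c "
from station import workorder
print(workorder.close_job())"
```

```text
the job is handed in; nothing more can be done
None
```

I handed the job in with the lid pushed open past upright and the opener hanging still by its ring on the grey stand's prong, blade down, gripper backed away. The hand-in returned no verdict.

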